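# Unlatch a trailer coupler and hold it up for deburring

## Task

The bicycle-trailer coupler is latched onto the ball on the plywood board, and I want to get my rotary burr up into its socket from underneath. Take the black grip on top of it, draw the spring latch fully aside, then, without forcing it, lift the coupler and its tongue straight up off the ball. Finish still holding it, level and still, over the ball with a hand's breadth (about 12 cm) of lift; leave the other things on the bench where they are.

Things in the scene. Friction and masses are not known exactly. Their poses are not given: they have to be found in the camera images.
- mount: Fixed fixture: plywood board 300 x 140 x 18 mm; near one end a bolted steel plate with a 40 mm ball on a neck, near the other a notched wooden saddle 90 mm wide, 88 mm high, 150 to 190 mm from the ball. Origin on the bench straight under the ball; x along the board from ball to saddle (board from -55 to 245 mm), z up. Its place and turn on the bench vary.
- ball (a point): Centre of the fixed steel ball (40 mm diameter), 68 mm above the bench.
- coupler: Loose aluminium coupler, housing 55 mm across over the ball, with a 30 mm square steel tongue stub running 225 mm along its +x into the saddle notch (22 mm deep, 1 mm play each side). 0.6 to 0.85 kg with latch. Origin: socket centre = ball centre while seated; z up. Housing's underside 25 mm below it. Centre of mass 22 mm along x, under the black grip (latch home).
- latch (a joint): Latch slide's travel on the coupler (m): 0 home, locked; moves along the coupler's +y (square to the tongue, to the side where its flat steel arm comes down the housing) to a stop at 0.028. Spring: 3 N at 0, 6.6 N at the stop. Its fork lies under the ball and clears it from 0.021 on (drawn less, it jams or wedges); keep it drawn for the first 40 mm of lift. It springs home if let go.
- grip (a point): Point on the latch's upright black grip, on its centre plane, 14 mm below its top. Grip plate: 50 mm along the coupler's x, 10 thick along y, 40 tall, on a steel deck 26 mm below this point; beside it only two 4 mm high rails, 38 mm off along x. Starts 22 mm along x and 60 mm above the coupler's origin, 128 mm above the bench; moves with the latch. Also carries the coupler.
- burr_tray: Bystander: shallow black tray with a row of burrs in it, 100 x 70 x 22 mm, lying beside the fixture. Origin under its centre.
- handpiece: Bystander: aluminium rotary handpiece 180 mm long, 28 mm thick, lying in small rubber feet beside the fixture. Origin on the bench under its middle.
- wood_block: Bystander: wooden offcut 70 x 44 x 40 mm beside the fixture. Origin under its centre.

How it is judged:
By the outcome, as a careful person would: the job done as asked, in the order asked, and still so for the second after the job is handed in, while the arm keeps its last pose, push and grip.
It also fails if it takes over 35 s, if anything falls off the work surface, if the arm or the gripper's body presses on something with over 40 N, if the wrist force passes 120 N, or if a joint passes its speed limit or range.

## Robot

A 7-joint arm with a two-finger parallel gripper is mounted at the origin on the work surface. World frame = base frame: x ahead of the robot, y to its left, z up, the work surface at z = 0. Lengths are in m, angles in rad, forces in N, time in s.
With the tool pointing down it reaches from about 0.35 to 0.9 m from the base axis. Payload 8.1 kg.
Tool frame: the origin (TCP) lies on the centre line of the jaws, within the pads' length; the fingertips stand 25 mm ahead of it and the grasp point (between the pads) lies 6 mm ahead of it (tips_ahead is the y of the fingertips in the tool frame, in m); y points along the fingers, x is the direction in which the jaws open and shut, and the axes are right-handed (so a half turn about y gives the same grasp; the last joint's range is limited). The gripper opens to 85 mm and grips with 20 to 120 N. Pads are 22 mm wide; open, the fingers measure 114 mm over their backs; the gripper's body (76 mm by 85 mm) begins 54 mm behind the grasp point. The pads swing forward as they close: fully open they stand 13 mm farther back than shut.
Start: joints at [-1.331, 0.434, 0.025, 1.573, -0.012, 1.134, -0.075], TCP at [0.21, 0.589, 0.236] pointing down, gripper open.
Joint ranges: [-2.62, 2.62], [-0.44, 2.09], [-1.27, 1.32], [0.08, 2.57], [-1.32, 4.46], [0.12, 2], [-2.74, 2.74]. Speed limits (rad/s): [2.22, 2.22, 3.01, 3.01, 3.14, 3.14, 3.14].

## Interface

Orientations are given as a unit quaternion [w, x, y, z].
In Python, from cell import * gives the robot as it stands. The module is installed in compiled form; this text tells all that it offers.
- The arm moves only by the tool step_arm, never from a script. Its arguments are lists of equal length, an entry for each row: "dp": the shift along the tool's x, y, z in mm, a list of three; "turn": the turn about the tool's y in degrees. In form: {"dp": [[tx, ty, tz], ...], "turn": [turn, ...]}. A call has exactly 5 rows; each row shifts and turns the commanded pose from where the row before left it, along the tool's axes as they then stand; what a row does not reach is not made up. A row lasts 1/8 s, in which the tool goes at most 62.5 mm and 10.7 degrees, less where a joint would pass 70% of its speed; a pose out of reach is approached as far as the arm can. A call is refused whole if a number of a shift passes 62.5 or a number of a turn 10.7, either way. A call with a gripper value outside its range is refused whole. "grip" is the opening, from -1 (shut) to 1 (fully open), set as the call begins (left out, the last holds). The fingers move at their own pace and stop on an object; "grip_force" is the grip in N (left out, the last holds). Time passes only in rows, so rows that do not move let the fingers close, or fill a call up. It gives the time, the measured TCP pose, the force and the opening at its end, in the units of the state.
- read_state(): the state, without advancing time (a new reading comes with each control period).
- snapshot(name): name is "side" or "top" or "wrist"; returns a dict with "pixels" (384x512x3 uint8, blue, green, red), "camera_matrix" (3x3 intrinsics, pixels), "k1" (the pictures are not rectified: a ray, as slopes to the right and down, at radius r is drawn at 1 + k1 r^2 times it, then the intrinsics apply), "cam_to_world" (4x4, takes a point from camera to world coordinates). Camera axes: x right, y down, z forward; pixel columns grow to the right and rows downward; lengths in m; the calibration is good to about 2 mm. A picture is of the moment at which its call begins. There is no depth.
- finish_job(): hands the job in, once; it reports no verdict.
The state is a dict: "t": time; "q": joint angles; "joint_vel": joint speeds; "joint_torque": joint torques, N m; "tool_pos": TCP position; "eef_rot": TCP orientation; "ft_force": force on the tool from outside, world axes, zero at the start; "moment": the same for the moment, N m; "grip_width": finger opening in m.
Only numpy, scipy, OpenCV 4.12 (cv2) and the standard library are available. Lean on these libraries where they do the work, as an engineer would, in place of code of your own. Each camera call takes 0.05 s, during which the arm holds its last target.

## Working session

There is one attempt and no reset: what is moved stays moved. The work goes in short steps, Python scripts to look and compute and a tool call to move; the robot and the scene stay as the last step left them, time stands still between calls to the robot, and variables do not carry over. Pictures are saved under pics/ and viewed, and the job is handed in when it is done.

Besides the shell and the picture viewer there is one more tool, called by a JSON object that holds its "name" and its "arguments", one argument or row to a line. step_arm: Moves the arm, as the interface text tells. Its arguments: {"type":"object","properties":{"dp":{"type":"array"},"turn":{"type":"array"},"grip":{"type":"number"},"grip_force":{"type":"number"}},"required":["dp","turn"]}

```bash
mkdir -p pics; cat > h.py <<'E'
from cell import *
import numpy as np, cv2, pickle
def snap(n,f):
    s=snapshot(n); cv2.imwrite(f'pics/{f}.png',s['pixels']); pickle.dump(s,open(f'pics/{f}.pkl','wb')); return s
def ray(s,uv):
    K=np.array(s['camera_matrix'],float);k=s['k1']
    p=cv2.undistortPoints(np.array([[uv]],float),K,np.array([k,0,0,0,0.]))[0,0]
    T=np.array(s['cam_to_world']);d=T[:3,:3]@[p[0],p[1],1];return T[:3,3],d
def onz(s,uv,z):
    o,d=ray(s,uv);return o+d*(z-o[2])/d[2]
def tri(obs):
    A=np.zeros((3,3));b=np.zeros(3)
    R=[]
    for s,uv in obs:
        o,d=ray(s,uv);d=d/np.linalg.norm(d);P=np.eye(3)-np.outer(d,d);A+=P;b+=P@o;R.append((o,P))
    x=np.linalg.solve(A,b);return x,[float(np.linalg.norm(P@(x-o))) for o,P in R]
def proj(s,X):
    T=np.linalg.inv(np.array(s['cam_to_world']));p=T[:3,:3]@X+T[:3,3];x=p[:2]/p[2];x=x*(1+s['k1']*(x@x));K=np.array(s['camera_matrix']);return K[:2,:2]@x+K[:2,2]
def load(f): return pickle.load(open(f'pics/{f}.pkl','rb'))
E
python3 - <<'E'
from h import *
for n in('side','top','wrist'):
    s=snap(n,n+'0');print(n,s['k1'],np.round(s['cam_to_world'],3).tolist(),np.round(s['camera_matrix'],0).tolist())
s=read_state();print({k:np.round(v,3).tolist() for k,v in s.items()})
E
```

```text
side -0.2047749326325232 [[0.984, -0.142, 0.11, 0.498], [-0.179, -0.735, 0.655, -0.799], [-0.012, -0.664, -0.748, 1.101], [0.0, 0.0, 0.0, 1.0]] [[492.0, 0.0, 261.0], [0.0, 492.0, 197.0], [0.0, 0.0, 1.0]]
top -0.00511875158185018 [[-0.017, -0.981, 0.191, 0.405], [-1.0, 0.013, -0.02, 0.09], [0.017, -0.192, -0.981, 1.386], [0.0, 0.0, 0.0, 1.0]] [[435.0, 0.0, 265.0], [0.0, 435.0, 192.0], [0.0, 0.0, 1.0]]
wrist -0.01932553821469898 [[0.335, 0.891, 0.306, 0.131], [0.942, -0.316, -0.111, 0.617], [-0.002, 0.325, -0.946, 0.374], [0.0, 0.0, 0.0, 1.0]] [[345.0, 0.0, 255.0], [0.0, 345.0, 193.0], [0.0, 0.0, 1.0]]
{'t': 0.15, 'q': [-1.331, 0.435, 0.025, 1.574, -0.012, 1.134, -0.075], 'joint_vel': [-0.001, -0.001, 0.0, -0.003, -0.001, -0.0, -0.001], 'joint_torque': [0.002, -67.088, 1.027, -31.645, 0.016, 0.009, -0.0], 'tool_pos': [0.21, 0.588, 0.235], 'eef_rot': [-0.578, 0.578, 0.407, -0.408], 'ft_force': [-0.322, -0.763, 0.089], 'moment': [0.013, -0.011, 0.036], 'grip_width': 0.085}
```

View pics/side0.png

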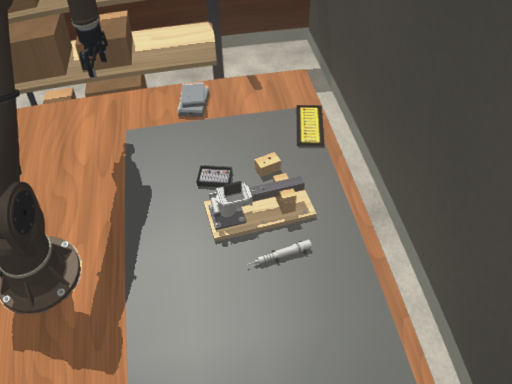

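View pics/top0.png

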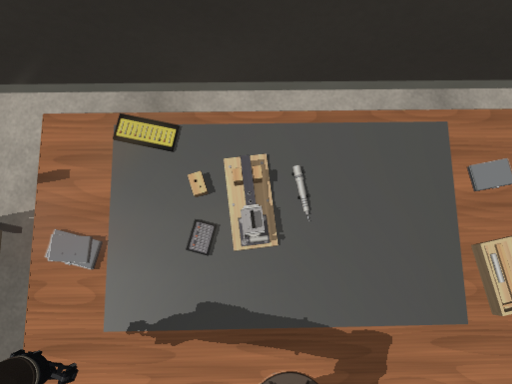

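View pics/wrist0.png

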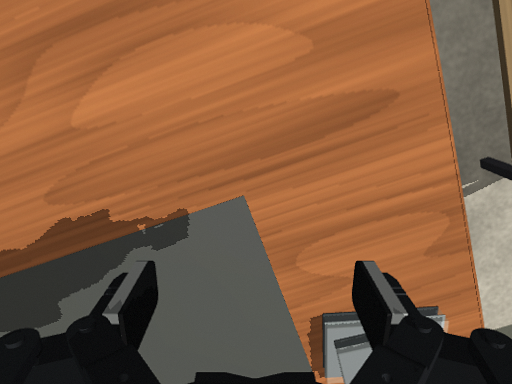

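The side view shows the coupler at about (232,195) with its tongue running to (300,187). In the top view it is at about (253,220) with the tongue toward (248,165). I'll enlarge both.

```bash
python3 - <<'E'
from h import *
for n,(x,y,w,h) in {'side0':(195,160,130,85),'top0':(215,145,75,110)}.items():
    s=load(n);c=s['pixels'][y:y+h,x:x+w];f=6 if n[0]=='s' else 5
    cv2.imwrite(f'pics/{n}c.png',cv2.resize(c,None,fx=f,fy=f,interpolation=cv2.INTER_CUBIC))
s=load('top0')
for uv in((253,222),(248,165),(253,218)):print(onz(s,uv,.128))
E
```

```text
[0.56168796 0.10102438 0.128     ]
[0.73269475 0.1139587  0.128     ]
[0.57339439 0.10088963 0.128     ]
```

View pics/side0c.png

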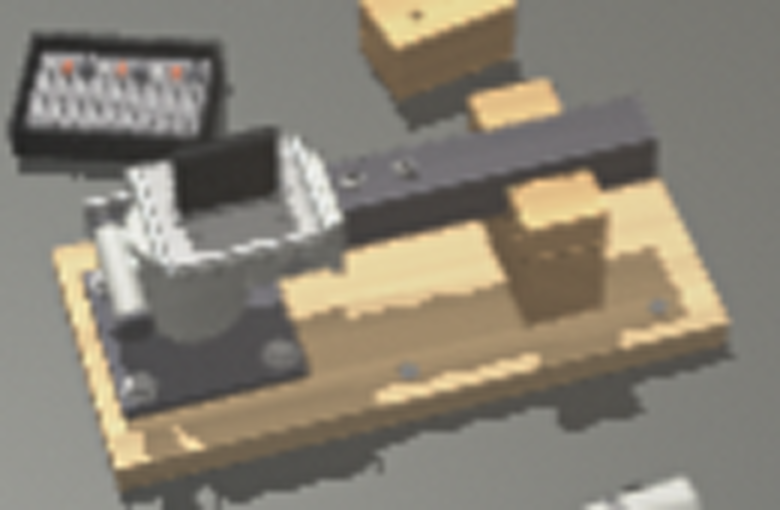

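View pics/top0c.png

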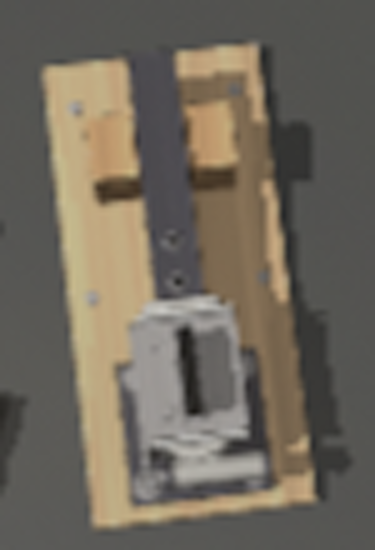

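```bash
python3 - <<'E'
from h import *
from scipy.spatial.transform import Rotation as R
S=load('side0');T=load('top0')
# grip upper edge ends: top crop/5 , side crop/6
c=lambda p,n:((p[0]+.5)/6+195-.5,(p[1]+.5)/6+160-.5) if n=='s' else ((p[0]+.5)/5+215-.5,(p[1]+.5)/5+145-.5)
near=tri([(S,c((178,152),'s')),(T,c((184,412),'t'))]);far=tri([(S,c((276,130),'s')),(T,c((182,328),'t'))])
print(near,far)
# tongue edges at top z=.083 approx
for L,Rr in (((132,60),(172,55)),((157,290),(200,290))):
    print(onz(T,c(L,'t'),.083),onz(T,c(Rr,'t'),.083))
s=read_state();print(R.from_quat(np.array(s['eef_rot'])[[1,2,3,0]]).as_matrix().round(3))
for p in((42,68),(258,42),(318,498),(95,528)):print(onz(T,c(p,'t'),.018))
E
```

```text
(array([0.54807092, 0.10584919, 0.13515593]), [0.001689575033356237, 0.0016895750333560174]) (array([0.59450965, 0.10630158, 0.14028026]), [4.765918827338115e-05, 4.765918827331315e-05])
[0.77151641 0.13624383 0.083     ] [0.77442705 0.11143962 0.083     ]
[0.62678934 0.12197686 0.083     ] [0.62642636 0.09588295 0.083     ]
[[ 0.336 -0.    -0.942]
 [ 0.942 -0.001  0.336]
 [-0.001 -1.    -0.   ]]
[0.78511249 0.19700396 0.018     ]
[0.80095028 0.05636011 0.018     ]
[0.50429861 0.02388881 0.018     ]
[0.48782978 0.16349755 0.018     ]
```

{"name": "step_arm", "arguments": {
  "dp": [
    [0,0,0],
    [0,0,0],
    [0,0,0],
    [-40,-2,-24],
    [-40,-2,-24]
  ],
  "turn": [-8.7,-8.7,-8.7,0,0],
  "grip": 1
}}

```text
t: 0.78
tool_pos: [0.2671, 0.5136, 0.2392]
eef_rot: [0.471, -0.471, -0.527, 0.528]
ft_force: [2.0, 0.6, 0.1]
grip_width: 0.0854
```

{"name": "step_arm", "arguments": {
  "dp": [
    [-40,-2,-24],
    [-40,-2,-24],
    [-40,-2,-24],
    [-40,-2,-24],
    [-40,-2,-24]
  ],
  "turn": [0,0,0,0,0]
}}

```text
t: 1.4
tool_pos: [0.4092, 0.3279, 0.2496]
eef_rot: [0.471, -0.471, -0.527, 0.527]
ft_force: [0.6, 1.2, -0.0]
grip_width: 0.0853
```

{"name": "step_arm", "arguments": {
  "dp": [
    [-40,-2,-24],
    [-40,-2,-24],
    [-40,-2,-24],
    [-40,-2,-24],
    [0,0,0]
  ],
  "turn": [0,0,0,0,0]
}}

```text
t: 2.02
tool_pos: [0.524, 0.1768, 0.2575]
eef_rot: [0.472, -0.474, -0.525, 0.526]
ft_force: [0.3, -0.5, -0.7]
grip_width: 0.0856
```

```bash
python3 - <<'E'
from h import *
from scipy.spatial.transform import Rotation as R
s=read_state();print(s['tool_pos'],s['t'],np.round(s['q'],3),np.round(s['ft_force'],2));print(R.from_quat(np.array(s['eef_rot'])[[1,2,3,0]]).as_matrix().round(3))
snap('wrist','w1')
E
```

```text
[0.52398246 0.1768027  0.25753521] 2.025 [-0.52   0.298  0.126  1.727 -0.039  1.119  1.294] [ 0.34 -0.49 -0.68]
[[-0.106  0.001 -0.994]
 [ 0.994 -0.002 -0.106]
 [-0.002 -1.    -0.001]]
```

View pics/w1.png

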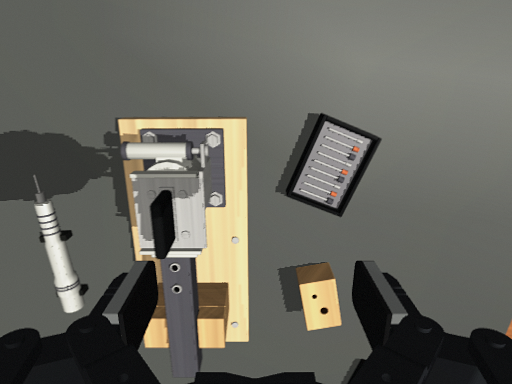

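The wrist view shows the grip as a black bar at about (163,225), top end near (158,200), with the tongue running to (183,370). The flat arm is at (203,155) on the +y side, as expected. Next I'll move over the grip.

{"name": "step_arm", "arguments": {
  "dp": [
    [-25,0,-13],
    [-25,0,-13],
    [-25,0,-13],
    [0,0,0],
    [0,0,0]
  ],
  "turn": [0,0,0,0,0]
}}

```text
t: 2.7
tool_pos: [0.5683, 0.1126, 0.2573]
eef_rot: [0.471, -0.47, -0.528, 0.528]
ft_force: [0.1, 0.2, -0.4]
grip_width: 0.0856
```

```bash
python3 - <<'E'
from h import *
s=read_state();print(s['tool_pos'])
S=snap('wrist','w2');c=S['pixels']
for n,x,y in(('w1',110,120),('w2',190,120)):
    cv2.imwrite(f'pics/{n}c.png',cv2.resize(load(n)['pixels'][y:y+150,x:x+150],None,fx=4,fy=4,interpolation=cv2.INTER_CUBIC))
E
```

```text
[0.56831451 0.11257727 0.25734671]
```

View pics/w1c.png

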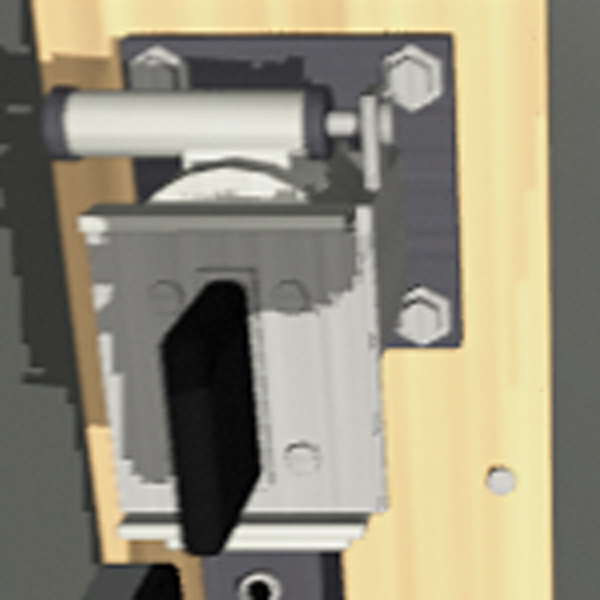

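View pics/w2.png

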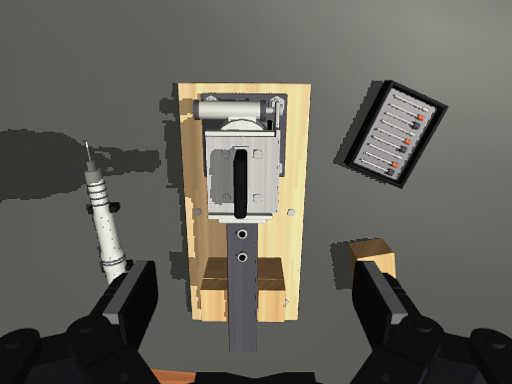

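View pics/w2c.png

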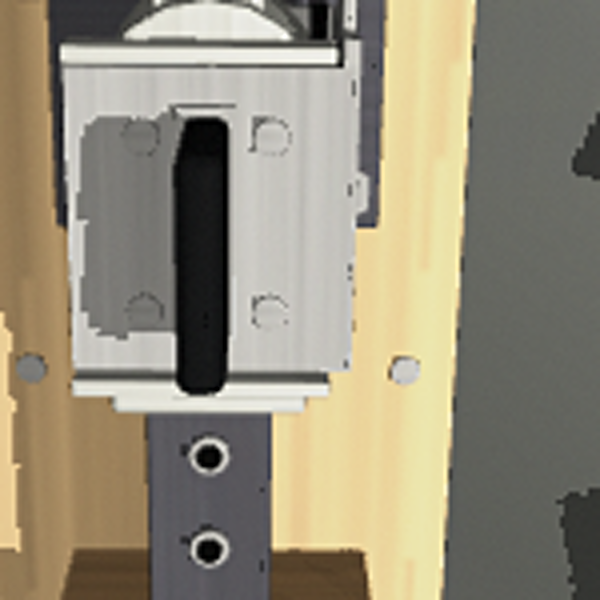

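```bash
python3 - <<'E'
from h import *
o=[]
for n,x,y in(('w1',140,180),('w2',220,140)):
    c=load(n)['pixels'][y:y+90,x:x+60].astype(float)
    o.append(cv2.resize(np.clip(c*5,0,255).astype(np.uint8),None,fx=6,fy=6,interpolation=cv2.INTER_NEAREST))
cv2.imwrite('pics/enh.png',np.hstack(o))
E
```

```text
(no output)
```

View pics/enh.png

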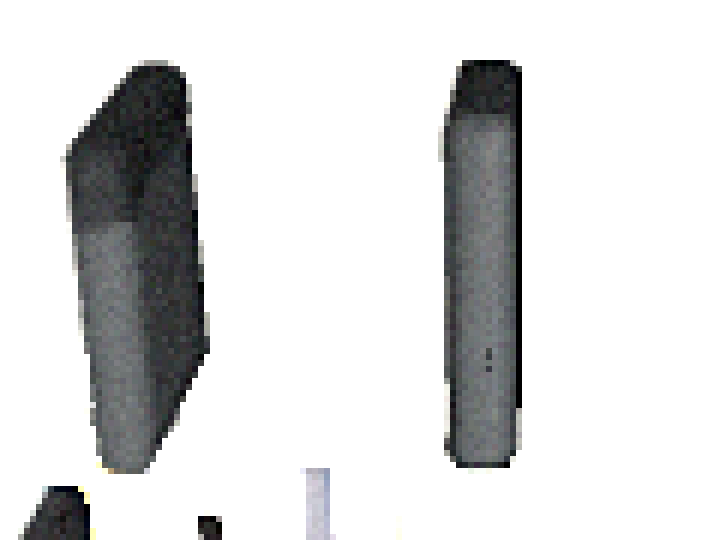

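```bash
python3 - <<'E'
from h import *
A=load('w1');B=load('w2')
n=tri([(A,(156.4,205.3)),(B,(239.8,158.7))]);f=tri([(A,(160.4,257.8)),(B,(240,217))])
print(n,f)
d=f[0]-n[0];c=(n[0]+f[0])/2;print(c,np.linalg.norm(d),np.degrees(np.arctan2(d[1],d[0])))
# tongue edges in w2 plane z .083: sample
px=B['pixels'].astype(int)
for r in(228,240,260,300,340):
    row=px[r,215:275].sum(1);print(r,row.tolist()[5:50:1])
T=load('top0');S=load('side0');print('proj top',proj(T,c),'side',proj(S,c))
E
```

```text
(array([0.54796458, 0.09924596, 0.13752156]), [0.0007338799633878375, 0.0007338799633879565]) (array([0.5949832 , 0.10403022, 0.13942904]), [0.0002430114234581313, 0.00024301142345817373])
[0.57147389 0.10163809 0.1384753 ] 0.04729988511749273 5.809991960373662
228 [377, 373, 374, 380, 380, 376, 197, 236, 273, 280, 282, 275, 271, 279, 266, 272, 276, 276, 268, 268, 226, 207, 187, 220, 255, 263, 267, 265, 267, 273, 266, 271, 267, 272, 279, 276, 273, 237, 622, 625, 619, 622, 611, 599, 592]
240 [375, 367, 371, 373, 373, 371, 260, 206, 271, 282, 278, 271, 271, 274, 270, 272, 275, 280, 263, 271, 272, 265, 258, 259, 261, 261, 264, 266, 270, 268, 266, 266, 264, 264, 276, 273, 267, 311, 624, 619, 616, 617, 608, 590, 591]
260 [192, 185, 192, 187, 189, 186, 185, 142, 278, 281, 284, 274, 271, 274, 277, 276, 275, 266, 280, 508, 475, 176, 124, 280, 618, 483, 284, 258, 265, 268, 269, 264, 265, 264, 265, 158, 273, 196, 189, 191, 193, 194, 194, 195, 195]
300 [523, 541, 556, 560, 574, 595, 396, 237, 144, 273, 276, 270, 268, 265, 266, 275, 279, 273, 275, 269, 280, 277, 267, 263, 263, 260, 259, 263, 261, 260, 259, 261, 260, 259, 263, 265, 287, 204, 412, 575, 573, 573, 580, 590, 587]
340 [273, 270, 268, 270, 273, 268, 269, 270, 275, 195, 254, 274, 266, 262, 258, 263, 270, 275, 274, 267, 273, 275, 266, 260, 264, 266, 266, 262, 263, 263, 256, 261, 259, 256, 263, 264, 241, 269, 271, 267, 271, 271, 269, 269, 267]
proj top [252.71120278 218.18308164] side [232.40463173 184.14489424]
```

Both views agree on the grip: its top centre is at (0.5715, 0.1016, ~0.139), yaw about 6°, and the tool is aligned. I'll centre and descend part way.

{"name": "step_arm", "arguments": {
  "dp": [
    [-11,0,-2],
    [0,25,0],
    [0,25,0],
    [0,25,0],
    [0,0,0]
  ],
  "turn": [0,0,0,0,0],
  "grip": 0,
  "grip_force": 70
}}

```text
t: 3.38
tool_pos: [0.571, 0.0998, 0.1811]
eef_rot: [0.472, -0.47, -0.526, 0.528]
ft_force: [-0.9, -0.1, 0.1]
grip_width: 0.0421
```

```bash
python3 - <<'E'
from h import *
s=read_state();print(s['tool_pos'],s['grip_width'],np.round(s['ft_force'],2))
snap('wrist','w3');
E
```

```text
[0.57102091 0.09982718 0.18112898] 0.04209029501363947 [-0.87 -0.13  0.12]
```

View pics/w3.png

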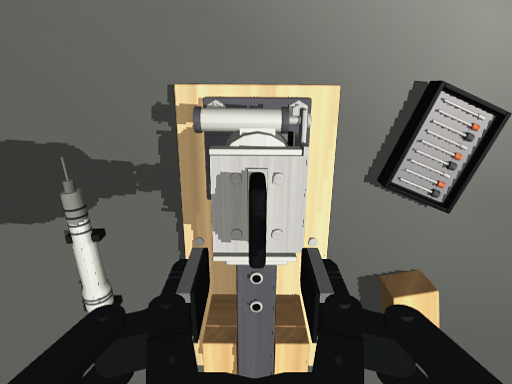

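Grip top centre is at (258,~225) and the jaws' midline at about 255, so it is within 1–2 mm. I'll descend the rest and grip.

{"name": "step_arm", "arguments": {
  "dp": [
    [1.5,16,0],
    [0,16,0],
    [0,15,0],
    [0,0,0],
    [0,0,0]
  ],
  "turn": [0,0,0,0,0]
}}

```text
t: 4.05
tool_pos: [0.5723, 0.1017, 0.1357]
eef_rot: [-0.471, 0.471, 0.527, -0.527]
ft_force: [-0.5, 0.0, 0.3]
grip_width: 0.043
```

{"name": "step_arm", "arguments": {
  "dp": [
    [0,0,0],
    [0,0,0],
    [0,0,0],
    [0,0,0],
    [0,0,0]
  ],
  "turn": [0,0,0,0,0],
  "grip": -1,
  "grip_force": 70
}}

```text
t: 4.68
tool_pos: [0.5725, 0.1016, 0.1363]
eef_rot: [-0.471, 0.471, 0.528, -0.527]
ft_force: [-1.2, -1.3, 5.8]
grip_width: 0.0077
```

```bash
python3 - <<'E'
from h import *
s=read_state();print(s['tool_pos'],s['grip_width'],np.round(s['ft_force'],2),np.round(s['moment'],2))
snap('wrist','w4');
E
```

```text
[0.57249139 0.1016443  0.13626834] 0.007699201933072339 [-1.17 -1.32  5.84] [-0.24  0.28 -0.04]
```

View pics/w4.png

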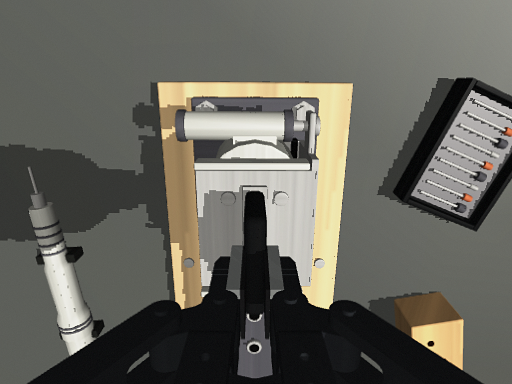

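The grip is held (width 7.7 mm). Drawing the latch along tool +x.

{"name": "step_arm", "arguments": {
  "dp": [
    [5,0,0],
    [5,0,0],
    [5,0,0],
    [5,0,0],
    [3,0,0]
  ],
  "turn": [0,0,0,0,0]
}}

```text
t: 5.35
tool_pos: [0.5698, 0.124, 0.1356]
eef_rot: [0.471, -0.472, -0.527, 0.527]
ft_force: [0.4, -6.0, 1.9]
grip_width: 0.0078
```

{"name": "step_arm", "arguments": {
  "dp": [
    [2,0,0],
    [1,0,0],
    [0,0,0],
    [0,0,0],
    [0,0,0]
  ],
  "turn": [0,0,0,0,0]
}}

```text
t: 5.98
tool_pos: [0.5695, 0.1267, 0.1355]
eef_rot: [0.471, -0.472, -0.527, 0.527]
ft_force: [1.1, -5.4, 1.4]
grip_width: 0.0075
```

```bash
python3 - <<'E'
from h import *
s=read_state();print(s['tool_pos'],s['grip_width'],np.round(s['ft_force'],2),np.round(s['moment'],2))
u=np.array([-.106,.994]);print(u@(s['tool_pos'][:2]-np.array([.57249,.10164])))
snap('wrist','w5');snap('top','t5');T=snap('side','s5')
cv2.imwrite('pics/s5c.png',cv2.resize(T['pixels'][150:240,180:330],None,fx=5,fy=5,interpolation=cv2.INTER_CUBIC))
E
```

```text
[0.56952305 0.12667878 0.13549183] 0.0075078503029862974 [ 1.08 -5.41  1.43] [-1.55 -0.37  0.07]
0.02520304381411779
```

View pics/w5.png

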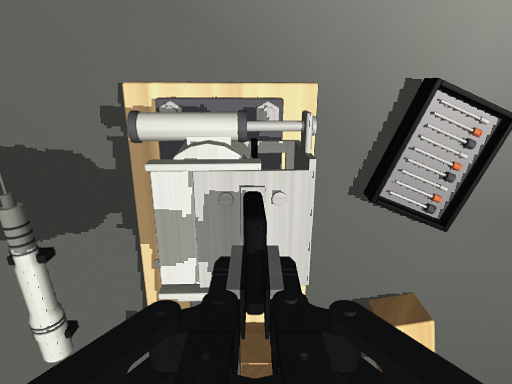

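View pics/s5c.png

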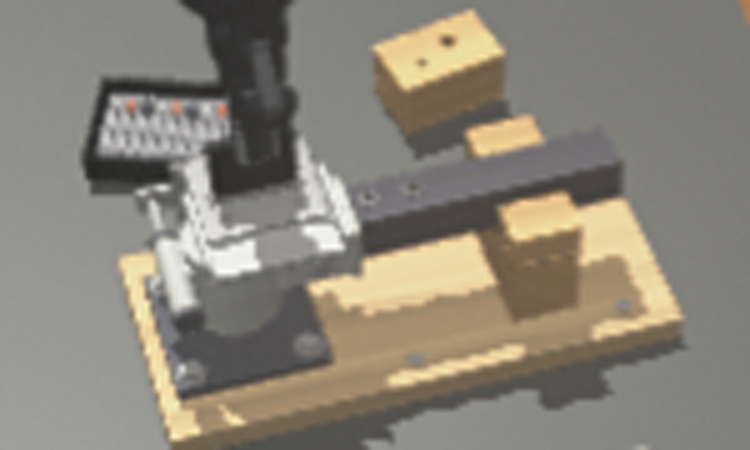

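The latch is about 25 mm out and the wrist force reads 5.4 N, as the spring rate predicts. The fork side is visibly drawn and the tongue still sits in the saddle. I'll ease to the stop.

{"name": "step_arm", "arguments": {
  "dp": [
    [1,0,0],
    [1,0,0],
    [0.5,0,0],
    [0,0,0],
    [0,0,0]
  ],
  "turn": [0,0,0,0,0]
}}

```text
t: 6.75
tool_pos: [0.5693, 0.1289, 0.1354]
eef_rot: [0.471, -0.472, -0.527, 0.527]
ft_force: [2.0, -5.9, 1.6]
grip_width: 0.0076
```

That makes 27.4 mm at 5.9 N, with no sign of forcing. Lifting straight up, gently.

{"name": "step_arm", "arguments": {
  "dp": [
    [0,-2,0],
    [0,-2,0],
    [0,-2,0],
    [0,-2,0],
    [0,-2,0]
  ],
  "turn": [0,0,0,0,0]
}}

```text
t: 7.38
tool_pos: [0.5683, 0.1285, 0.1437]
eef_rot: [0.471, -0.471, -0.526, 0.528]
ft_force: [4.5, -5.9, -13.3]
grip_width: 0.0073
```

```bash
python3 - <<'E'
from h import *
s=read_state();print(s['tool_pos'],s['grip_width'],np.round(s['ft_force'],2),np.round(s['moment'],2))
snap('wrist','w6');T=snap('side','s6')
cv2.imwrite('pics/s6c.png',cv2.resize(T['pixels'][140:240,180:330],None,fx=5,fy=5,interpolation=cv2.INTER_CUBIC))
E
```

```text
[0.5682592  0.12848565 0.14365095] 0.007269399125450306 [  4.47  -5.86 -13.33] [-1.38 -1.06 -0.12]
```

View pics/s6c.png

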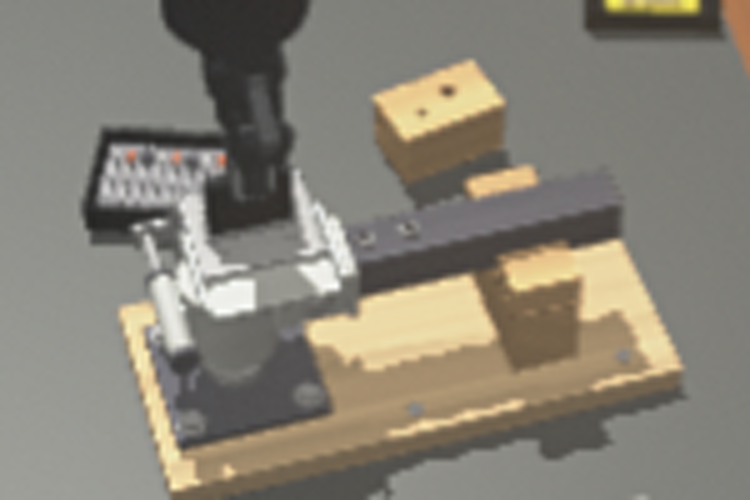

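View pics/w6.png

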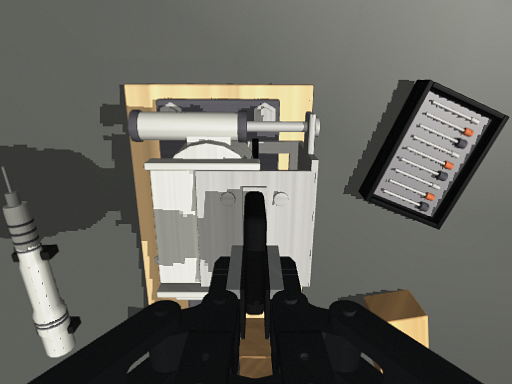

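The side view shows the coupler rising (tongue lifting in the notch at ~(540,250) in the crop). Fz is a bit above the weight and Fx is growing, so I'll check for tilt.

```bash
python3 - <<'E'
from h import *
from scipy.spatial.transform import Rotation as R
s=read_state();print(R.from_quat(np.array(s['eef_rot'])[[1,2,3,0]]).as_matrix().round(4), np.round(s['tool_pos'],4),np.round(s['ft_force'],2))
E
```

```text
[[-0.1112 -0.0021 -0.9938]
 [ 0.9938 -0.0022 -0.1112]
 [-0.002  -1.      0.0024]] [0.5683 0.1286 0.1439] [  3.78  -5.75 -11.32]
```

{"name": "step_arm", "arguments": {
  "dp": [
    [0,0,-1],
    [0,-2,0],
    [0,-3,0],
    [0,-3,0],
    [0,0,0]
  ],
  "turn": [0,0,0,0,0]
}}

```text
t: 8.1
tool_pos: [0.5688, 0.1287, 0.1518]
eef_rot: [0.472, -0.471, -0.526, 0.528]
ft_force: [2.5, -6.4, -9.5]
grip_width: 0.0078
```

{"name": "step_arm", "arguments": {
  "dp": [
    [0,-3,0],
    [0,-3,0],
    [0,-3,0],
    [0,-3,0],
    [0,0,0]
  ],
  "turn": [0,0,0,0,0]
}}

```text
t: 8.72
tool_pos: [0.5687, 0.1288, 0.1639]
eef_rot: [0.471, -0.471, -0.526, 0.529]
ft_force: [2.0, -5.8, -7.7]
grip_width: 0.0075
```

```bash
python3 - <<'E'
from h import *
s=read_state();print(s['tool_pos'],s['grip_width'],np.round(s['ft_force'],2),np.round(s['moment'],2))
snap('wrist','w7');T=snap('side','s7')
cv2.imwrite('pics/s7c.png',cv2.resize(T['pixels'][140:240,180:330],None,fx=5,fy=5,interpolation=cv2.INTER_CUBIC))
E
```

```text
[0.56874183 0.12884335 0.16386694] 0.007468897758633351 [ 1.98 -5.82 -7.7 ] [-1.61 -0.41  0.15]
```

View pics/s7c.png

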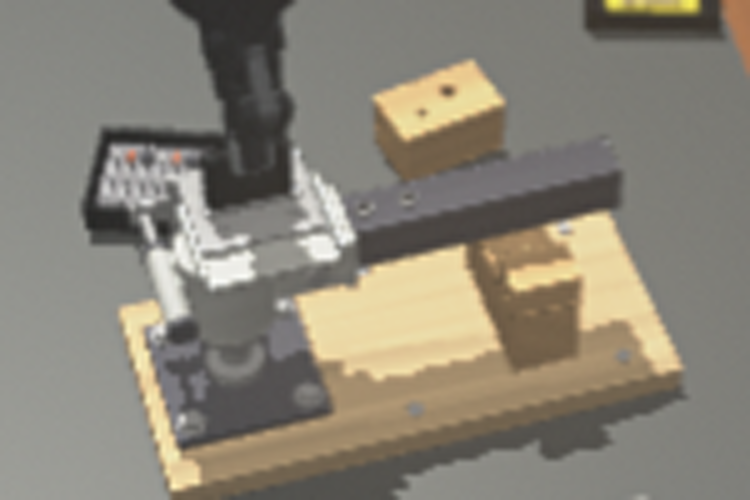

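View pics/w7.png

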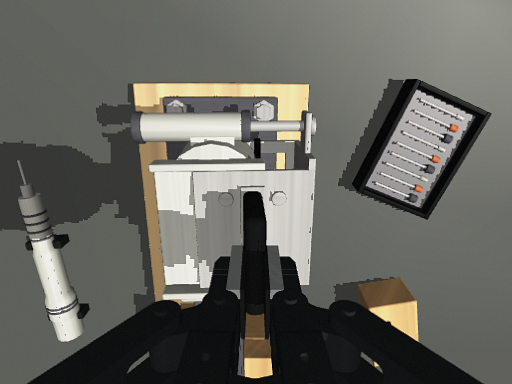

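The tongue is clear of the notch, the ball's lower part is visible under the housing at (235,365) in the crop, and the coupler is level. Continuing.

{"name": "step_arm", "arguments": {
  "dp": [
    [0,-3,0],
    [0,-3,0],
    [0,-3,0],
    [0,-3,0],
    [0,-3,0]
  ],
  "turn": [0,0,0,0,0]
}}

```text
t: 9.45
tool_pos: [0.5692, 0.1299, 0.1799]
eef_rot: [0.471, -0.471, -0.527, 0.528]
ft_force: [0.2, -3.6, -5.0]
grip_width: 0.0078
```

{"name": "step_arm", "arguments": {
  "dp": [
    [0,-5,0],
    [0,-5,0],
    [0,-5,0],
    [0,0,0],
    [0,0,0]
  ],
  "turn": [0,0,0,0,0]
}}

```text
t: 10.07
tool_pos: [0.5698, 0.1302, 0.1955]
eef_rot: [0.471, -0.471, -0.527, 0.527]
ft_force: [-0.6, -0.3, -7.8]
grip_width: 0.0078
```

```bash
python3 - <<'E'
from h import *
s=read_state();print(s['tool_pos'],s['grip_width'],np.round(s['ft_force'],2),np.round(s['moment'],2))
snap('wrist','w8');T=snap('side','s8')
cv2.imwrite('pics/s8c.png',cv2.resize(T['pixels'][120:240,180:330],None,fx=5,fy=5,interpolation=cv2.INTER_CUBIC))
E
```

```text
[0.56979518 0.13022865 0.19551847] 0.007804771478931365 [-0.65 -0.35 -7.84] [-0.03 -0.01 -0.  ]
```

View pics/s8c.png

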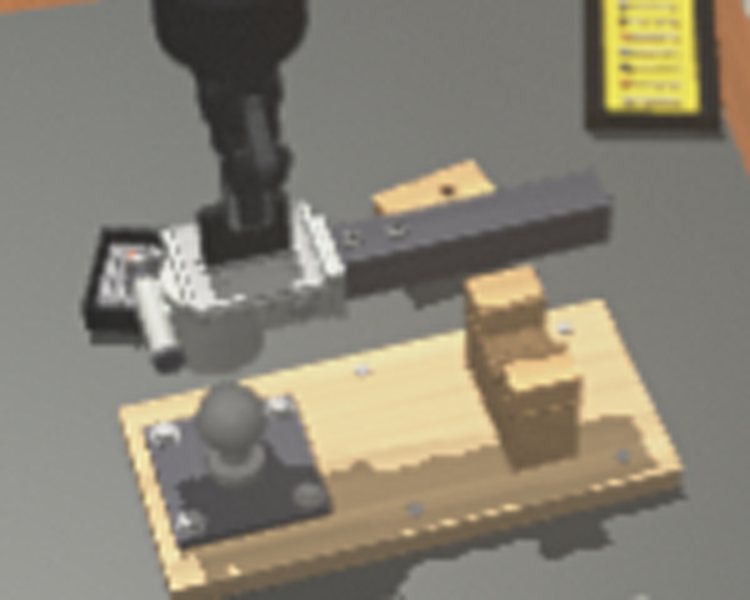

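View pics/w8.png

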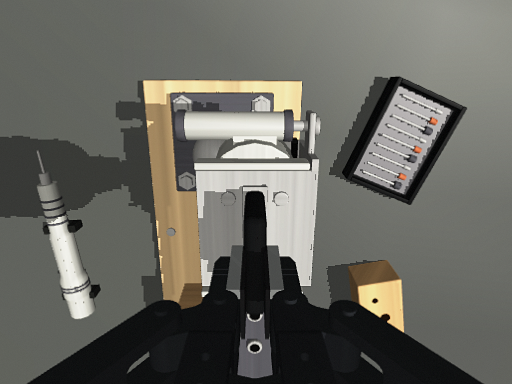

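It is off the ball. The latch sprang home once free, so the housing shifted ~28 mm to +y; it hangs level with a 7.8 N load and almost no moment. I'll lift the rest and shift back over the ball.

{"name": "step_arm", "arguments": {
  "dp": [
    [0,-12,0],
    [0,-12,0],
    [0,-12,0],
    [0,-12,0],
    [0,-12,0]
  ],
  "turn": [0,0,0,0,0]
}}

```text
t: 10.8
tool_pos: [0.57, 0.1302, 0.2566]
eef_rot: [-0.471, 0.471, 0.527, -0.527]
ft_force: [0.7, 0.4, -7.3]
grip_width: 0.0075
```

{"name": "step_arm", "arguments": {
  "dp": [
    [-6,0,0],
    [-8,0,0],
    [-8,0,0],
    [-6,0,0],
    [0,0,0]
  ],
  "turn": [0,0,0,0,0]
}}

```text
t: 11.42
tool_pos: [0.5731, 0.1014, 0.2554]
eef_rot: [0.471, -0.471, -0.527, 0.527]
ft_force: [0.7, 0.5, -7.2]
grip_width: 0.0077
```

{"name": "step_arm", "arguments": {
  "dp": [
    [0,0,0],
    [0,0,0],
    [0,0,0],
    [0,0,0],
    [0,0,0]
  ],
  "turn": [0,0,0,0,0]
}}

```text
t: 12.05
tool_pos: [0.5731, 0.1024, 0.2556]
eef_rot: [-0.471, 0.471, 0.527, -0.527]
ft_force: [-0.0, 0.0, -7.3]
grip_width: 0.0075
```

```bash
python3 - <<'E'
from h import *
s=read_state();print(s['tool_pos'],s['grip_width'],np.round(s['ft_force'],2),np.round(s['moment'],2))
snap('wrist','w9');t=snap('top','t9');T=snap('side','s9')
a=cv2.resize(T['pixels'][100:240,180:330],None,fx=3.5,fy=3.5,interpolation=cv2.INTER_CUBIC)
b=cv2.resize(t['pixels'][135:260,205:295],(350,490),interpolation=cv2.INTER_CUBIC)[:490]
a=cv2.resize(a,(420,490))
cv2.imwrite('pics/s9c.png',np.hstack([a,b]))
E
```

```text
[0.57306375 0.10238732 0.25563713] 0.007512133093741552 [-0.03  0.01 -7.33] [ 0.05  0.01 -0.01]
```

View pics/s9c.png

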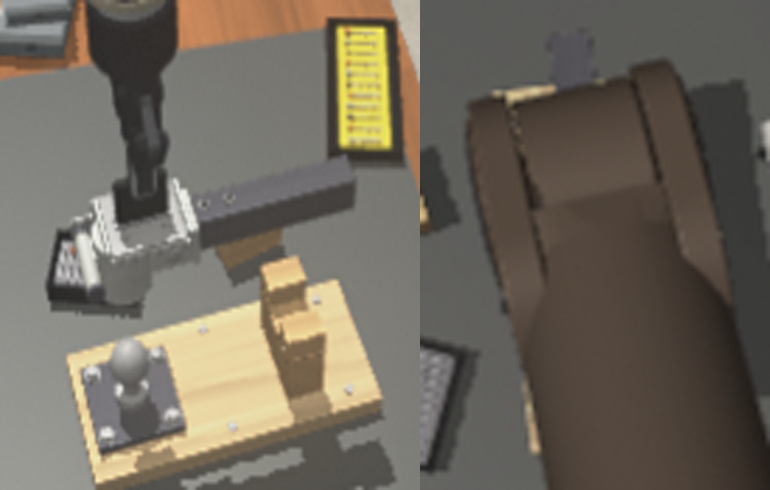

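View pics/w9.png

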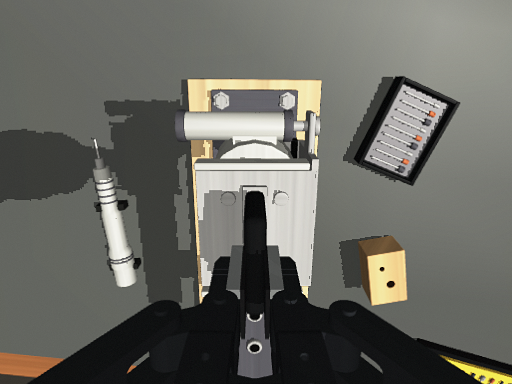

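The coupler is held level and centred over the ball and board, with the latch home. Every bystander is in its place. TCP is within 1 mm of the grasp position laterally and about 120 mm higher.

```bash
python3 - <<'E'
from h import *
s=read_state();print(s['t'],np.abs(s['joint_vel']).max())
print(finish_job())
E
```

```text
12.2 0.0019686407298189035
the job is handed in; nothing more can be done
None
```

The coupler is off the ball. The arm is holding it level and still over the ball with about 120 mm of lift, and I handed the job in at 12.2 s.

**What I did:** I gripped the black grip with 70 N and drew the latch about 27.4 mm of its 28 mm travel, where the spring pulled with about 6 N. I then lifted straight up. Once the socket cleared the ball, the latch sprang home and pushed the housing about 28 mm to the side. I raised it the rest of the way and moved it back over the ball.

**Last checks:**
- **Position:** the tool was within 1 mm sideways of where it took the grip. It stood about 119–120 mm higher.
- **Hold:** the wrist carried 7.3 N with almost no moment. The arm was at rest, and the last side and wrist views showed the coupler level.
- **Bystanders:** the tray, handpiece and block looked undisturbed in the camera views; I did not measure their positions.

**What disagreed or went less smoothly:**
- **Lift force:** early in the lift it reached about 13 N, above the weight, with a small sideways load. I eased the position by 1 mm and it settled.
- **Grip height:** I measured the top of the grip about 3 mm below the stated height. That was close to the cameras' 2 mm accuracy, and the grasp held.
- **Top camera:** in the last picture the arm hid the coupler from it, so that view could not confirm the final position.

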